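# Seal the blue sump hatch of the stone grinder

## Robot

A 6-joint arm with a two-finger parallel gripper is mounted at the origin on the work surface. World frame = base frame: x ahead of the robot, y to its left, z up, the work surface at z = 0. Lengths are in m, angles in rad, forces in N, time in s.
With the tool pointing down it reaches from about 0.3 to 0.825 m from the base axis. Payload 5.4 kg.
Tool frame: the origin (TCP) lies at the very end of the fingers, on their centre line; the grasp point (between the pads) lies 19 mm behind it (manip.hold_point_z is the distance from the TCP to the grasp point, in m); x points along the fingers, z is the direction in which the jaws open and shut, and the axes are right-handed (so a half turn about x gives the same grasp; the last joint's range is limited). The gripper opens to 92 mm and grips with 3 to 60 N. Pads are 20 mm wide; open, the fingers measure 128 mm over their backs; the gripper's body (75 mm by 189 mm) begins 69 mm behind the grasp point.
Start: joints at [1.058, 0.158, 1.597, -0, 1.386, -0.21], TCP at [0.171, 0.549, 0.215] pointing down, gripper open.
Joint ranges: [-2.91, 2.91], [-0.94, 2.29], [0.18, 2.7], [-1.29, 4.43], [0.17, 2.64], [-3, 3]. Speed limits (rad/s): [2.57, 2.57, 3.14, 3.14, 3.14, 3.14].

## Interface

Orientations are given as a 3x3 rotation matrix whose columns are the frame's x, y, z axes.
In Python, from bench import manip gives the robot as it stands.
- The arm moves only by the shell command python3 -m inch 'ROWS' [FORCE]. ROWS is JSON, a list of rows, each a list of 7 numbers: the turn, a rotation vector about the tool's x, y, z in degrees, then the shift along the tool's x, y, z in m, then the opening, from -1 (shut) to 1 (fully open). A call has 1 to 12 rows; each row shifts and turns the commanded pose from where the row before left it, along the tool's axes as they then stand; what a row does not reach is not made up. A row lasts 1/10 s, in which the tool goes at most 50 mm and 8.59 degrees, less where a joint would pass 70% of its speed; a pose out of reach is approached as far as the arm can. A call is refused whole if a number of a shift passes 0.05 or a number of a turn 8.59, either way. A call with a gripper value outside its range is refused whole. The fingers move at their own pace and stop on an object; FORCE is the grip in N (left out, the last holds). Time passes only in rows, so rows that do not move let the fingers close. It gives the time, the measured TCP pose, the force and the opening at its end, in the units of the state.
- manip.read_state(): the state, without advancing time (a new reading comes with each control period).
- manip.capture(name): name is "side" or "top"; returns the picture (400x640x3 uint8, red, green, blue); there is no depth.
- manip.get_calibration(name): a dict with "fx", "fy", "cx", "cy" (pixels), "T" (4x4, takes a point from camera to world coordinates). Camera axes: x right, y up, looking along -z (the intrinsics and any distortion apply to the point x, -y, -z); pixel columns grow to the right and rows downward; lengths in m; the calibration is good to about 2 mm. A picture is of the moment at which its call begins. get_calibration takes no time and is no camera call.
- manip.finish_job(): hands the job in, once; it reports no verdict.
Trained networks look in the newest picture that a camera, given by its name, has taken for a name from the list of things; names that differ only in an ending like _2 or _b are one class to them, and where a whole thing is asked for, a point or a joint stands for the part that bears it (a point fixed in the world has none). Each returns a list of dicts, best first, with "confidence" (0 to 1); they miss things now and then, are a little off and sometimes report something else, mostly with a low value. They report only what shows in the picture. A call takes as long as a camera call.
- manip.search_frame(camera, label): "location" ([column, row] in pixels, amid what is visible of it).
- manip.regions_of(camera, label): "mask" (400x640 bool, what is visible of it) and "location" ([column, row] in pixels, amid what is visible of it).
- manip.landmark_of(camera, label): "location" ([column, row] in pixels: a listed point, or the origin of a listed thing).
The state is a dict: "t": time; "joints": joint angles; "joint_vel": joint speeds; "effort": joint torques, N m; "tool_pos": TCP position; "eef_rot": TCP orientation; "contact_force": force on the tool from outside, world axes, zero at the start; "moment": the same for the moment, N m; "width": finger opening in m.
Only numpy, scipy, OpenCV 4.12 (cv2) and the standard library are available. Lean on these libraries where they do the work, as an engineer would, in place of code of your own. Each camera call takes 0.05 s, during which the arm holds its last target.

## Task

On the stone-polishing counter, the sump box with the blue hatch has been left ajar. Push the blue hatch down onto its gasket first, then turn its T-handle clockwise (seen from above) to its stop, a little under a quarter turn, so that the hatch is drawn tight, and let go. The white-hatched box beside it is already tight: leave its T-handle alone.

Things in the scene. Friction and masses are not known exactly. Their poses are not given: they have to be found in the camera images.
- blue_hatch (a joint): Hinge of the blue hatch, rad: 0 = down on the gasket (firm stop), 0.15 to 0.35 at the start; stays where left; 2 to 5 N near the free edge moves it. Blue plate 218 x 204 x 6 mm on a fixed grey box 120 mm high. Hinge line: the box's far edge, 128 mm above the table, level with the plate's underside; free edge nearer the robot, 220 mm from the hinge line. Box left or right, yawed up to 0.3 rad.
- blue_latch (a joint): Turn of the black T-handle on the blue hatch, rad, growing clockwise from above: 0 to 0.15 at the start (loose, bar about parallel to the free edge), stop at 1.4 (tight, bar pointing roughly from hinge to free edge, at a yellow mark). It and the plate sink 4 mm over that turn. Takes about 0.2 N m, stays where left. Axis square to the plate, 120 mm from the hinge line, midway across.
- blue_latch_bar (a point): Centre of the T-handle's black cross-bar on the blue hatch: bar 80 long, 14 wide, 14 mm high, stem 18 mm thick. x along the bar, z along the turning axis, out of the plate (up when shut); turns with the handle. It lies 38 mm above the plate's top, 44 mm above the hinge line (square to the plate, loose); 172 mm above the table when shut and loose. Towards the free edge the plate is bare.
- white_latch (a joint): Turn of the black T-handle on the other box, alike but with a white hatch, shut and tight, rad: 0 = tight as found, negative = loosened (stop at -1.4). To be left alone. Its bar's top is 175 mm above the table.

How it is judged:
By the outcome, as a careful person would: the job done as asked, in the order asked, and still so for the second after the job is handed in, with the robot touching nothing.
It also fails if it takes over 51 s, if anything falls off the work surface, if the arm or the gripper's body presses on something with over 40 N, if the wrist force passes 120 N, or if a joint passes its speed limit or range.

## Working session

There is one attempt and no reset: what is moved stays moved. The work goes in short steps, Python scripts to look and compute and a shell command to move; the robot and the scene stay as the last step left them, time stands still between calls to the robot, and variables do not carry over. Pictures are saved under pics/ and viewed, and the job is handed in when it is done.

```bash
ls; mkdir -p pics
python3 - <<'E'
from bench import manip
import cv2,numpy as np
s=manip.read_state();print({k:np.round(v,3).tolist() for k,v in s.items()})
for n in("side","top"):
    im=manip.capture(n);cv2.imwrite(f"pics/{n}0.png",im[:,:,::-1])
    c=manip.get_calibration(n);print(n,c)
    for l in("blue_latch_bar","white_latch"):
        try: print(l,[(d['location'],round(d['confidence'],2)) for d in manip.landmark_of(n,l)])
        except Exception as e: print(e)
E
```

```text
pics
{'t': 0.0, 'joints': [1.058, 0.159, 1.598, -0.0, 1.386, -0.21], 'joint_vel': [-0.0, 0.002, 0.0, -0.0, 0.001, 0.0], 'effort': [0.001, -38.557, -32.211, 0.07, 0.038, -0.0], 'tool_pos': [0.171, 0.548, 0.214], 'eef_rot': [[-0.001, -0.955, 0.298], [-0.002, 0.298, 0.955], [-1.0, 0.0, -0.002]], 'contact_force': [-0.388, -0.178, 1.356], 'moment': [-0.022, 0.056, 0.017], 'width': 0.092}
side {'fx': 512.6747209665252, 'fy': 512.6747209665252, 'cx': 316.48528710621173, 'cy': 205.53954299440883, 'T': array([[ 0.77610505,  0.47647551, -0.41307631,  0.21188632],
       [-0.63044363,  0.60102112, -0.49123767, -0.47806966],
       [ 0.01420486,  0.64167336,  0.76684647,  0.92610894],
       [ 0.        ,  0.        ,  0.        ,  1.        ]])}
blue_latch_bar [([239.6, 144.9], 0.72)]
it knows: blue_latch_bar
top {'fx': 481.82848940666315, 'fy': 481.82848940666315, 'cx': 320.04525758116455, 'cy': 201.774654718266, 'T': array([[-1.31789547e-02,  9.79427495e-01, -2.01365579e-01,
         4.35083185e-01],
       [-9.99912859e-01, -1.30636408e-02,  1.90160222e-03,
         1.55535437e-02],
       [-7.68086086e-04,  2.01373092e-01,  9.79514312e-01,
         9.91186185e-01],
       [ 0.00000000e+00,  0.00000000e+00,  0.00000000e+00,
         1.00000000e+00]])}
blue_latch_bar [([204.2, 219.9], 0.55)]
it knows: blue_latch_bar
```

View pics/side0.png

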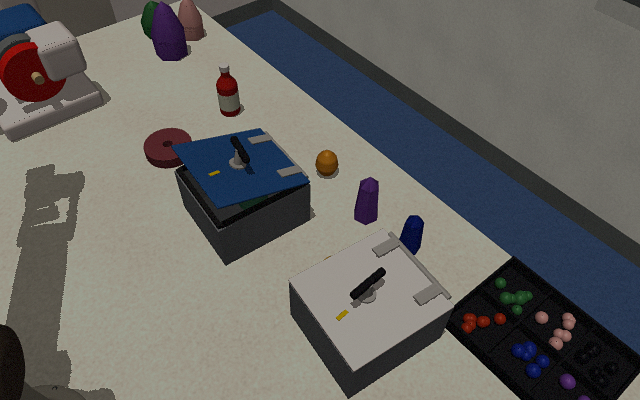

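View pics/top0.png

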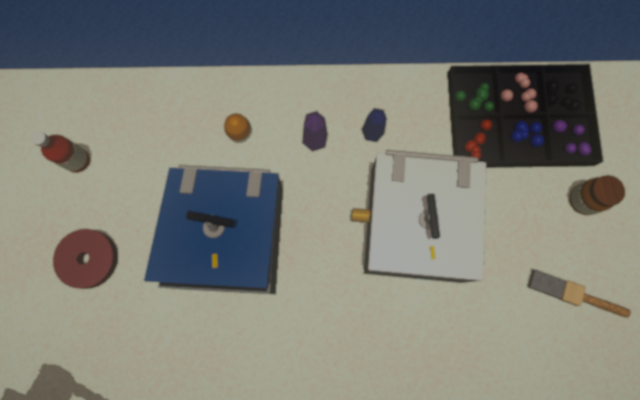

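The side view shows the blue hatch ajar, with its plate at about (175–310, 130–205), the T-bar at (240,150) and the yellow mark at (214,173). In the top view the plate is at cols 148–280, rows 168–290, with the bar at (211,219) and the mark at (214,261). The white box is to the right, with its bar at (432,215). Next I fit the plate model to both silhouettes.

```bash
cat > h.py <<'E'
from bench import manip
import cv2,numpy as np
from scipy.optimize import minimize,least_squares
def proj(n,P):
    c=manip.get_calibration(n);T=np.array(c['T']);q=(np.atleast_2d(P)-T[:3,3])@T[:3,:3]
    return np.c_[c['cx']+c['fx']*q[:,0]/-q[:,2],c['cy']-c['fy']*q[:,1]/-q[:,2]]
def bluemask(im):
    hsv=cv2.cvtColor(im,cv2.COLOR_RGB2HSV)
    m=((hsv[...,0]>98)&(hsv[...,0]<118)&(hsv[...,1]>120)&(hsv[...,2]>45)).astype(np.uint8)
    return m
def frame(p):
    x,y,yaw,th=p[:4]
    d=np.array([-np.cos(yaw),-np.sin(yaw),0]); w=np.array([-d[1],d[0],0]); z=np.array([0,0,1.])
    o=np.array([x,y,.128])
    e=np.cos(th)*d+np.sin(th)*z; nrm=np.cos(th)*z-np.sin(th)*d
    return o,e,w,nrm
def pt(p,a,b,c):
    o,e,w,nr=frame(p);return o+a*e+b*w+c*nr
def plate(p):
    return np.array([pt(p,a,b,c) for a in(.002,.22) for b in(-.102,.102) for c in(0,.006)])
E
python3 - <<'E'
from h import *
H={}
for n in("side","top"):
    im=cv2.imread(f"pics/{n}0.png")[:,:,::-1].copy()
    m=bluemask(im);k,l,st,ce=cv2.connectedComponentsWithStats(m)
    # choose component nearest plate
    t={'side':(225,185),'top':(190,250)}[n]
    L=l[t[1],t[0]];print(n,L,st[L])
    pts=np.argwhere(l==L)[:,::-1].astype(np.int32)
    h=cv2.convexHull(pts);q=cv2.approxPolyDP(h,6,True)[:,0];print(q.tolist())
    mm=np.zeros((400,640),np.uint8);cv2.fillConvexPoly(mm,h,1);H[n]=cv2.GaussianBlur(mm.astype(np.float32),(0,0),1.5)
def rend(n,p):
    h=cv2.convexHull(proj(n,plate(p)).astype(np.float32))
    mm=np.zeros((400,640),np.uint8);cv2.fillConvexPoly(mm,np.round(h*16).astype(np.int32),255,cv2.LINE_AA,4)
    return cv2.GaussianBlur(mm.astype(np.float32)/255,(0,0),1.5)
def cost(p): return sum(((rend(n,p)-H[n])**2).sum() for n in H)
best=None
for th in(.15,.25,.35):
  for yaw in (-.1,.1):
    r=minimize(cost,[.49,.19,yaw,th],method='Nelder-Mead',options=dict(initial_simplex=np.array([.49,.19,yaw,th])+np.vstack([np.zeros(4),np.diag([.03,.03,.1,.08])]),maxiter=400))
    print(np.round(r.x,4),round(r.fun,1))
    if best is None or r.fun<best.fun:best=r
p=best.x;np.save('p.npy',p)
print('bar',pt(p,.12,0,.044),'free edge mid',pt(p,.22,0,.006), 'shut bar',pt([*p[:3],0],.12,0,.044))
for n in H:
    print(n,'bar px',proj(n,pt(p,.12,0,.044)),'mark?')
    im=cv2.imread(f"pics/{n}0.png")
    cv2.polylines(im,[cv2.convexHull(np.round(proj(n,plate(p))).astype(np.int32))],True,(0,0,255),1)
    for c in(.044,.006):
        u=proj(n,pt(p,.12,0,c))[0];cv2.circle(im,(int(u[0]),int(u[1])),2,(0,255,0),-1)
    cv2.imwrite(f"pics/{n}0o.png",im[100:320,130:500] )
E
```

```text
side 3 [ 172  128  138   81 5546]
[[309, 181], [217, 208], [172, 145], [259, 128]]
top 507 [  147   171   130   116 11024]
[[276, 177], [264, 286], [147, 278], [173, 171]]
[ 0.6735  0.1901 -0.0543  0.3111] 543.1
[ 0.6729  0.1911 -0.0459  0.3139] 533.8
[ 0.673   0.1909 -0.045   0.3097] 533.2
[ 0.6728  0.191  -0.0473  0.3106] 537.2
[ 0.673   0.1915 -0.0443  0.3112] 535.7
[ 0.6733  0.1906 -0.0425  0.3113] 537.0
bar [0.57221429 0.19546914 0.20647946] free edge mid [0.46549851 0.20027375 0.20076461] shut bar [0.55311463 0.19632906 0.172     ]
side bar px [[239.35310566 148.51897433]] mark?
top bar px [[210.40714927 217.55053273]] mark?
```

Run:
```python
import cv2,numpy as np
a=[cv2.resize(cv2.imread(f"pics/{n}0o.png")[:140,:190],None,fx=2.1,fy=2.1) for n in("side","top")]
b=cv2.imread("pics/top0o.png");b=[a[0],cv2.resize(b[50:200,0:190],None,fx=2.1,fy=2.1)[:294]]
cv2.imwrite("pics/o1.png",np.hstack(b))
```

```text
(no output)
```

View pics/o1.png

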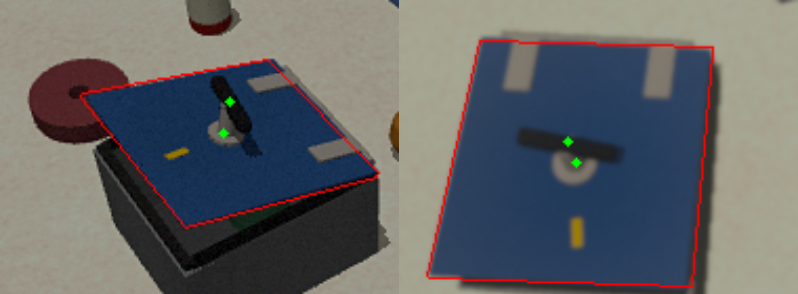

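Fit is good: hinge at (0.673, 0.191), yaw −0.045, hatch angle 0.31 rad, and the reprojected outlines lie on the plate edges. First I raise, shut the fingers and go above the bare strip near the free edge.

```bash
python3 -m inch '[[0,0,0,-0.025,0,0,-1],[0,0,0,-0.025,0,0,-1]]' 20 && python3 -m inch '[[0,0,0,0,-0.0335,-0.020,-1],[0,0,0,0,-0.0335,-0.020,-1],[0,0,0,0,-0.0335,-0.020,-1],[0,0,0,0,-0.0335,-0.020,-1],[0,0,0,0,-0.0335,-0.020,-1],[0,0,0,0,-0.0335,-0.020,-1],[0,0,0,0,-0.0335,-0.020,-1],[0,0,0,0,-0.0335,-0.020,-1],[0,0,0,0,-0.0335,-0.020,-1],[0,0,0,0,-0.0335,-0.020,-1],[0,0,0,0,-0.0335,-0.020,-1],[0,0,0,0,-0.0335,-0.020,-1]]' && python3 -m inch '[[8,0,0,0,0,0,-1],[8,0,0,0,0,0,-1],[8,0,0,0,0,0,-1],[8,0,0,0,0,0,-1],[8,0,0,0,0,0,-1],[8,0,0,0,0,0,-1],[8,0,0,0,0,0,-1],[8,0,0,0,0,0,-1],[8,0,0,0,0,0,-1],[8,0,0,0,0,0,-1],[0,0,0,0,0,0,-1],[0,0,0,0,0,0,-1]]'
```

```text
t: 0.4
tool_pos: [0.1711, 0.5481, 0.264]
eef_rot: [[-0.001, -0.954, 0.298], [-0.003, 0.298, 0.954], [-1.0, 0.001, -0.003]]
contact_force: [-0.3, 0.2, 0.3]
width: 0.0776
t: 1.6
tool_pos: [0.4844, 0.1985, 0.2645]
eef_rot: [[-0.0, -0.954, 0.298], [0.0, 0.298, 0.954], [-1.0, 0.0, 0.0]]
contact_force: [0.1, 1.2, 0.5]
width: 0.0005
t: 2.8
tool_pos: [0.4835, 0.1999, 0.2645]
eef_rot: [[-0.0, 0.125, 0.992], [-0.0, 0.992, -0.125], [-1.0, -0.0, -0.0]]
contact_force: [-0.8, 0.2, 0.2]
width: 0.0005
```

```bash
python3 -m inch '[[0,0,0,0.02,0,0,-1],[0,0,0,0.02,0,0,-1],[0,0,0,0.02,0,0,-1],[0,0,0,0.01,0,-0.0015,-1],[0,0,0,0.01,0,-0.0015,-1],[0,0,0,0.01,0,-0.0015,-1]]' && python3 -m inch '[[0,0,0,0.008,0,-0.0015,-1],[0,0,0,0.008,0,-0.0015,-1],[0,0,0,0.008,0,-0.001,-1],[0,0,0,0.005,0,-0.001,-1]]'
```

```text
t: 3.4
tool_pos: [0.4795, 0.2006, 0.1749]
eef_rot: [[0.001, 0.127, 0.992], [0.0, 0.992, -0.127], [-1.0, 0.0, 0.001]]
contact_force: [-1.7, -1.2, 3.5]
width: 0.0006
t: 3.8
tool_pos: [0.4744, 0.2011, 0.1451]
eef_rot: [[0.001, 0.128, 0.992], [-0.0, 0.992, -0.128], [-1.0, 0.0, 0.001]]
contact_force: [0.7, -0.2, 1.5]
width: 0.0004
```

```bash
python3 -m inch '[[0,0,0,0.004,0,0,-1],[0,0,0,0.003,0,0,-1],[0,0,0,0,0,0,-1]]'
```

```text
t: 4.1
tool_pos: [0.474, 0.2011, 0.1382]
eef_rot: [[-0.001, 0.128, 0.992], [-0.0, 0.992, -0.128], [-1.0, -0.0, -0.001]]
contact_force: [-0.2, 0.4, -0.6]
width: 0.0004
```

```bash
python3 -m inch '[[0,0,0,0.002,0,0,-1],[0,0,0,0.002,0,0,-1]]' ; python3 -m inch '[[0,0,0,0.001,0,0,-1],[0,0,0,0.001,0,0,-1]]'; python3 -m inch '[[0,0,0,0.001,0,0,-1],[0,0,0,0.001,0,0,-1]]'
```

```text
t: 4.3
tool_pos: [0.4741, 0.2012, 0.1346]
eef_rot: [[-0.0, 0.128, 0.992], [0.0, 0.992, -0.128], [-1.0, 0.0, -0.0]]
contact_force: [-0.9, 0.4, 1.3]
width: 0.0004
t: 4.5
tool_pos: [0.4741, 0.2012, 0.1327]
eef_rot: [[-0.0, 0.128, 0.992], [0.0, 0.992, -0.128], [-1.0, 0.0, -0.0]]
contact_force: [-2.4, -0.1, 4.0]
width: 0.0003
t: 4.7
tool_pos: [0.4742, 0.2012, 0.1315]
eef_rot: [[-0.0, 0.128, 0.992], [0.0, 0.992, -0.128], [-1.0, 0.0, -0.0]]
contact_force: [-5.0, -0.5, 9.7]
width: 0.0002
```

```bash
python3 -m inch '[[0,0,0,0.0015,0,0,-1],[0,0,0,0.0015,0,0,-1],[0,0,0,0,0,0,-1]]';  python3 -m inch '[[0,0,0,-0.02,0,0,-1],[0,0,0,-0.04,0,0,-1],[0,0,0,-0.04,0,0,-1],[0,0,0,0,0,-0.05,-1],[0,0,0,0,0,-0.05,-1],[0,0,0,0,0,-0.05,1],[0,0,0,0,0,0,1]]'
python3 - <<'E'
from h import *
for n in("side","top"):
    im=manip.capture(n);cv2.imwrite(f"pics/{n}1.png",im[:,:,::-1])
    print(n,[(d['location'],round(d['confidence'],2)) for d in manip.landmark_of(n,"blue_latch_bar")])
p=np.load('p.npy');p[3]=0
for n in("side","top"): print(proj(n,pt(p,.12,0,.044)))
a=[]
for n,(r,c) in dict(side=(100,150),top=(150,130)).items():
    im=cv2.imread(f"pics/{n}1.png")
    cv2.polylines(im,[cv2.convexHull(np.round(proj(n,plate(p))).astype(np.int32))],True,(0,0,255),1)
    u=proj(n,pt(p,.12,0,.044))[0];cv2.circle(im,(int(u[0]),int(u[1])),1,(0,255,0),-1)
    a.append(cv2.resize(im[r:r+170,c:c+190],None,fx=2.1,fy=2.1))
cv2.imwrite("pics/o2.png",np.hstack(a))
E
```

```text
t: 5.0
tool_pos: [0.4742, 0.2014, 0.1298]
eef_rot: [[-0.0, 0.128, 0.992], [0.0, 0.992, -0.128], [-1.0, 0.0, -0.0]]
contact_force: [-8.6, -1.5, 16.6]
width: 0.0005
t: 5.7
tool_pos: [0.3208, 0.2208, 0.2266]
eef_rot: [[-0.001, 0.125, 0.992], [0.0, 0.992, -0.125], [-1.0, 0.0, -0.001]]
contact_force: [0.2, 0.7, -0.1]
width: 0.0146
side [([233.4, 161.0], 0.58)]
top [([210.0, 231.9], 0.71)]
[[233.00855503 164.53490956]]
[[214.04073839 231.95085989]]
```

View pics/o2.png

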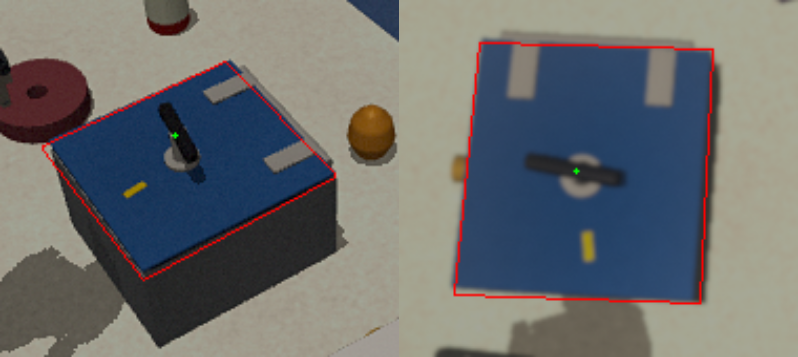

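The fitted outline lies 2–3 px off the plate's free edge in the side view, so I refit with the hinge angle free to check that it is shut, and measure the bar's direction.

```bash
cat > fit.py <<'E'
from h import *
def fit(tag,x0,fix=None):
    H={}
    for n in("side","top"):
        im=cv2.imread(f"pics/{n}{tag}.png")[:,:,::-1].copy()
        m=bluemask(im);k,l,st,ce=cv2.connectedComponentsWithStats(m)
        t={'side':(225,200),'top':(180,265)}[n]
        L=l[t[1],t[0]];assert L>0
        h=cv2.convexHull(np.argwhere(l==L)[:,::-1].astype(np.int32))
        mm=np.zeros((400,640),np.uint8);cv2.fillConvexPoly(mm,h,1);H[n]=cv2.GaussianBlur(mm.astype(np.float32),(0,0),1.5)
    def rend(n,p):
        h=cv2.convexHull(proj(n,plate(p)).astype(np.float32))
        mm=np.zeros((400,640),np.uint8);cv2.fillConvexPoly(mm,np.round(h*16).astype(np.int32),255,cv2.LINE_AA,4)
        return cv2.GaussianBlur(mm.astype(np.float32)/255,(0,0),1.5)
    f=lambda v:[*v,fix] if fix is not None else v
    c=lambda v:sum(((rend(n,f(v))-H[n])**2).sum() for n in H)
    k=3 if fix is not None else 4;x0=np.array(x0[:k])
    r=minimize(c,x0,method='Nelder-Mead',options=dict(initial_simplex=x0+np.vstack([np.zeros(k),np.diag([.015,.015,.06,.06][:k])]),maxiter=400))
    return np.array(f(r.x)),r.fun
def bar(tag,p,c=.044):
    """back-project dark pixels onto the bar-top plane; centre and direction"""
    out={}
    for n in("side","top"):
        im=cv2.imread(f"pics/{n}{tag}.png")
        u0=proj(n,pt(p,.12,0,c))[0]
        m=(im.max(2)<50).astype(np.uint8)
        yy,xx=np.mgrid[:400,:640];m[np.hypot(xx-u0[0],yy-u0[1])>32]=0
        k,l,st,ce=cv2.connectedComponentsWithStats(m)
        L=1+np.argmax(st[1:,4]);px=np.argwhere(l==L)[:,::-1]+0.
        C=manip.get_calibration(n);T=np.array(C['T'])
        r=np.c_[(px[:,0]-C['cx'])/C['fx'],-(px[:,1]-C['cy'])/C['fy'],-np.ones(len(px))]@T[:3,:3].T
        z=.128+c;X=T[:3,3]+r*((z-T[2,3])/r[:,2])[:,None]
        (cx,cy),(a,b),_=rr=cv2.minAreaRect(X[:,:2].astype(np.float32)*1000)
        vx,vy,_,_=cv2.fitLine(X[:,:2].astype(np.float32),cv2.DIST_L2,0,.01,.01).ravel()
        ang=np.arctan2(vy,vx)
        # latch angle: loose bar along w; clockwise positive
        w=frame(p)[2];lat=(np.arctan2(w[1],w[0])-ang+np.pi/2)%np.pi-np.pi/2
        print(n,len(px),'bar centre',round(cx/1000,4),round(cy/1000,4),'size',round(a),round(b),'dir',round(float(ang),3),'latch',round(float(lat),3))
E
python3 - <<'E'
from fit import *
p0=np.load('p.npy')
for fx in(None,0):
    for x0 in ([*p0[:3],0.05],[.675,.195,0,0.0]):
        p,c=fit(1,x0,fx);print(np.round(p,4),round(c,1),pt([*p[:3],0],.12,0,.044))
np.save('p1.npy',p)
bar(1,p)
p2=p.copy();p2[3]=0.04;bar(1,p2,.049)
E
```

```text
[ 0.676   0.1907 -0.0609  0.0117] 517.8 [0.55620234 0.19798192 0.172     ]
[ 6.760e-01  1.897e-01 -7.240e-02  4.000e-04] 514.7 [0.5562829  0.19834914 0.172     ]
[ 0.6761  0.1918 -0.0544  0.    ] 522.4 [0.55623093 0.19834182 0.172     ]
[ 0.6772  0.1917 -0.061   0.    ] 526.0 [0.55744965 0.1990527  0.172     ]
side 276 bar centre 0.5545 0.1861 size 116 18 dir 1.313 latch 0.197
top 293 bar centre 0.5553 0.1984 size 79 12 dir 1.355 latch 0.154
side 276 bar centre 0.5522 0.1817 size 115 18 dir 1.313 latch 0.197
top 293 bar centre 0.5546 0.1972 size 78 12 dir 1.355 latch 0.154
```

The hatch is shut: refit angle 0.00–0.01, and the force rose to 16 N against the stop. The bar centre is at about (0.5555, 0.198), direction 1.355 rad, latch about 0.15. Moving over the bar with the jaws across it.

```bash
python3 -m inch '[[0,0,0,0,0.001,0.04,1],[0,0,0,0,0.001,0.04,1],[0,0,0,0,0.001,0.04,1],[0,0,0,0,0.001,0.04,1],[0,0,0,0,0.001,0.04,1],[0,0,0,0,0.0015,0.036,1],[5,0,0,0,0,0,1],[0,0,0,0,0,0,1],[0,0,0,0,0,0,1]]'
python3 - <<'E'
from h import *
im=manip.capture("side");cv2.imwrite("pics/side2.png",im[:,:,::-1])
cv2.imwrite("pics/side2c.png",cv2.resize(im[60:280,120:380,::-1],None,fx=2.4,fy=2.4))
E
```

```text
t: 6.8
tool_pos: [0.5608, 0.1961, 0.227]
eef_rot: [[-0.001, 0.213, 0.977], [-0.0, 0.977, -0.213], [-1.0, -0.0, -0.001]]
contact_force: [-0.0, -0.7, -0.4]
width: 0.0917
```

View pics/side2c.png

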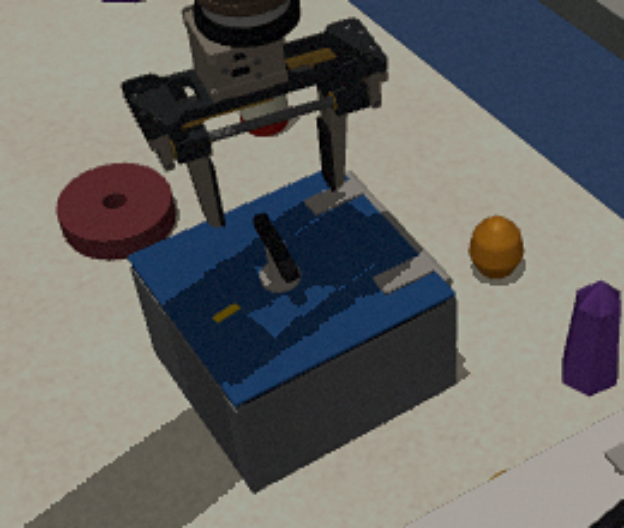

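The open fingers straddle the bar in the side view, and the hatch looks flush. Correcting 5 mm, then descending.

```bash
python3 -m inch '[[0,0,0,0,0.0005,-0.0055,1],[0,0,0,0.02,0,0,1],[0,0,0,0.02,0,0,1],[0,0,0,0.02,0,0,1],[0,0,0,0.012,0,0,1],[0,0,0,0,0,0,1]]'; python3 -m inch '[[0,0,0,0,0,0,-1],[0,0,0,0,0,0,-1],[0,0,0,0,0,0,-1],[0,0,0,0,0,0,-1],[0,0,0,0,0,0,-1],[0,0,0,0,0,0,-1],[0,0,0,0,0,0,-1],[0,0,0,0,0,0,-1],[0,0,0,0,0,0,-1],[0,0,0,0,0,0,-1]]' 40
python3 - <<'E'
from h import *
im=manip.capture("side");cv2.imwrite("pics/side3.png",im[:,:,::-1])
cv2.imwrite("pics/side3c.png",cv2.resize(im[60:280,120:380,::-1],None,fx=2.4,fy=2.4))
print(manip.read_state()['moment'])
E
```

```text
t: 7.45
tool_pos: [0.5533, 0.1982, 0.1539]
eef_rot: [[-0.003, 0.213, 0.977], [-0.0, 0.977, -0.213], [-1.0, -0.001, -0.003]]
contact_force: [-0.6, 0.5, 0.6]
width: 0.0918
t: 8.45
tool_pos: [0.5566, 0.1978, 0.1558]
eef_rot: [[0.004, 0.214, 0.977], [-0.0, 0.977, -0.214], [-1.0, 0.0, 0.004]]
contact_force: [6.0, -0.3, -4.3]
width: 0.0165
[-0.16664756 -0.83307684 -0.0115576 ]
```

View pics/side3c.png

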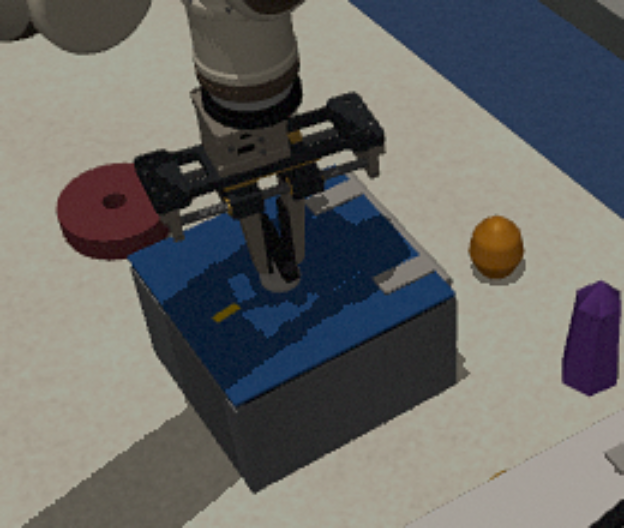

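```bash
python3 -m inch '[[0,0,0,0.001,0,0.002,-1],[0,0,0,0,0,0,-1],[0,0,0,0,0,0,-1]]'; python3 -m inch '[[4,0,0,0.0002,0,0,-1],[4,0,0,0.0002,0,0,-1],[4,0,0,0.0002,0,0,-1],[4,0,0,0.0002,0,0,-1],[4,0,0,0.0002,0,0,-1]]'; python3 -c "
from bench import manip;s=manip.read_state();print(s['moment'],s['joints'])"
```

```text
t: 8.8
tool_pos: [0.5567, 0.1979, 0.1552]
eef_rot: [[-0.001, 0.214, 0.977], [0.0, 0.977, -0.214], [-1.0, -0.0, -0.001]]
contact_force: [-3.8, 0.2, 4.9]
width: 0.0166
t: 9.3
tool_pos: [0.5558, 0.1983, 0.1542]
eef_rot: [[-0.003, 0.537, 0.844], [0.001, 0.844, -0.537], [-1.0, -0.001, -0.003]]
contact_force: [-7.4, -0.2, 7.3]
width: 0.0164
[0.10721244 1.28440703 0.09165295] [1.37523966e-01 2.49893094e-01 1.61357356e+00 9.46213720e-04
 1.28095524e+00 7.04073768e-01]
```

```bash
python3 -m inch '[[4,0,0,0.0002,0,0,-1],[4,0,0,0.0002,0,0,-1],[4,0,0,0.0002,0,0,-1],[4,0,0,0.0002,0,0,-1],[4,0,0,0.0002,0,0,-1],[4,0,0,0.0002,0,0,-1]]'; python3 -m inch '[[4,0,0,0.0002,0,0,-1],[4,0,0,0.0002,0,0,-1],[4,0,0,0.0002,0,0,-1],[4,0,0,0.0002,0,0,-1],[0,0,0,0,0,0,-1]]'
python3 - <<'E'
from h import *
im=manip.capture("side");cv2.imwrite("pics/side4.png",im[:,:,::-1])
cv2.imwrite("pics/side4c.png",cv2.resize(im[60:280,120:380,::-1],None,fx=2.4,fy=2.4))
print(manip.read_state()['moment'])
E
```

```text
t: 9.9
tool_pos: [0.5549, 0.199, 0.153]
eef_rot: [[-0.005, 0.833, 0.553], [0.002, 0.553, -0.833], [-1.0, -0.003, -0.004]]
contact_force: [-9.8, 2.4, 9.9]
width: 0.017
t: 10.4
tool_pos: [0.5546, 0.1996, 0.1522]
eef_rot: [[-0.005, 0.953, 0.303], [0.003, 0.303, -0.953], [-1.0, -0.004, -0.004]]
contact_force: [-10.3, 4.6, 9.3]
width: 0.0166
[0.74054368 2.01060358 0.10444953]
```

View pics/side4c.png

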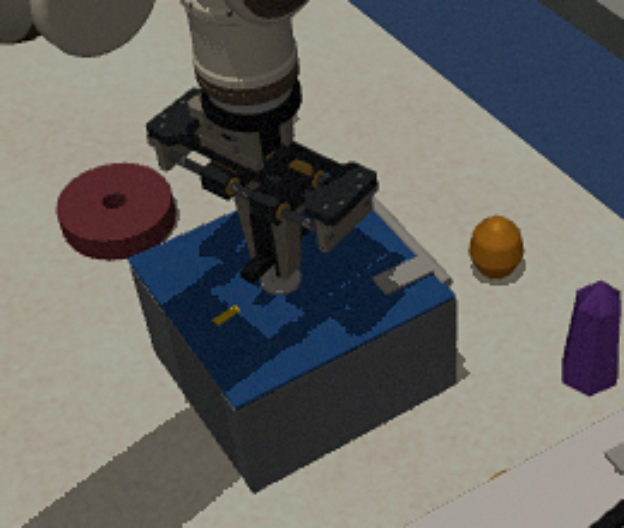

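```bash
python3 -m inch '[[3,0,0,0.0002,-0.001,0,-1],[3,0,0,0.0002,-0.001,0,-1],[2,0,0,0,0,0,-1],[2,0,0,0,0,0,-1],[0,0,0,0,0,0,-1]]';python3 -c "
from bench import manip;s=manip.read_state();print(s['moment'],s['effort'][5])"; python3 -m inch '[[2,0,0,0,0,0,-1],[1,0,0,0,0,0,-1],[0,0,0,0,0,0,-1]]';python3 -c "
from bench import manip;s=manip.read_state();print(s['moment'],s['effort'][5])"
```

```text
t: 10.95
tool_pos: [0.5543, 0.1997, 0.152]
eef_rot: [[-0.001, 0.991, 0.133], [0.004, 0.133, -0.991], [-1.0, -0.0, -0.005]]
contact_force: [-5.8, 6.8, 5.3]
width: 0.0165
[1.31337038 0.98933376 0.1014603 ] 0.298081710934639
t: 11.25
tool_pos: [0.5543, 0.1999, 0.1519]
eef_rot: [[-0.001, 0.997, 0.082], [0.005, 0.082, -0.997], [-1.0, -0.001, -0.005]]
contact_force: [-4.7, 7.6, 6.1]
width: 0.0165
[1.39594852 0.86775984 0.18763344] 0.26060513220727444
```

```bash
for i in 1; do python3 -m inch '[[2,0,0,0,0,0,-1],[1,0,0,0,0,0,-1],[0,0,0,0,0,0,-1]]';python3 -c "
from bench import manip;s=manip.read_state();print(s['moment'],s['effort'][5])"; python3 -m inch '[[2,0,0,0,0,0,-1],[2,0,0,0,0,0,-1],[0,0,0,0,0,0,-1]]';python3 - <<'E'
from h import *
s=manip.read_state();print(s['moment'],s['effort'][5])
im=manip.capture("side")
cv2.imwrite("pics/side5c.png",cv2.resize(im[100:250,160:340,::-1],None,fx=3.4,fy=3.4))
E
done
```

```text
t: 11.55
tool_pos: [0.5543, 0.2002, 0.1519]
eef_rot: [[-0.001, 1.0, 0.03], [0.005, 0.03, -1.0], [-1.0, -0.001, -0.005]]
contact_force: [-4.0, 8.4, 5.7]
width: 0.0169
[1.58447004 0.85766312 0.44162405] 0.5606357753276825
t: 11.85
tool_pos: [0.5538, 0.2004, 0.1518]
eef_rot: [[-0.002, 0.999, -0.039], [0.005, -0.039, -0.999], [-1.0, -0.002, -0.005]]
contact_force: [-6.1, 8.3, 6.3]
width: 0.0168
[1.70954846 1.15586881 0.62216547] 0.8363359607756138
```

View pics/side5c.png

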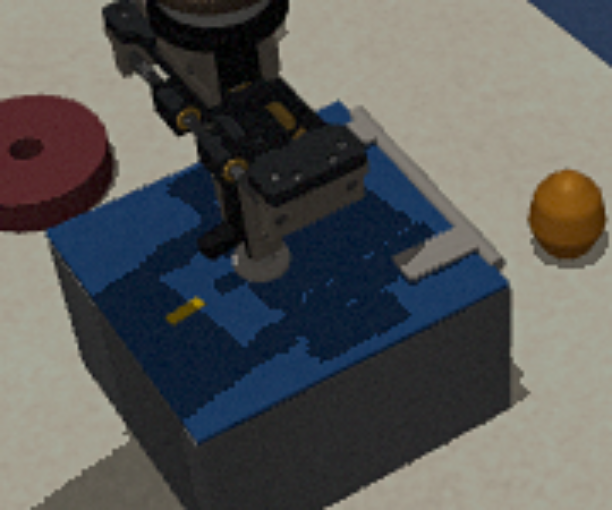

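The turning moment rose from 0.1 to 0.62 N m, so the handle is against its stop. Now I release straight up.

```bash
python3 -m inch '[[0,0,0,0,0,0,1],[0,0,0,0,0,0,1],[0,0,0,0,0,0,1],[0,0,0,0,0,0,1],[0,0,0,0,0,0,1],[0,0,0,0,0,0,1]]'; python3 -m inch '[[0,0,0,-0.02,0,0,1],[0,0,0,-0.03,0,0,1],[0,0,0,-0.04,0,0,1],[0,0,0,0,-0.05,0,1],[0,0,0,0,-0.05,0,1],[0,0,0,0,-0.05,0,1],[0,0,0,0,-0.05,0,1],[0,0,0,0,-0.02,0,1],[0,0,0,0,0,0,1],[0,0,0,0,0,0,1]]'
python3 - <<'E'
from fit import *
for n in("side","top"): cv2.imwrite(f"pics/{n}6.png",manip.capture(n)[:,:,::-1])
a=[cv2.resize(cv2.imread(f"pics/{n}6.png")[r:r+170,c:c+190],None,fx=2.1,fy=2.1) for n,(r,c) in dict(side=(100,150),top=(150,130)).items()]
cv2.imwrite("pics/o6.png",np.hstack(a))
p1=np.load('p1.npy')
bar(6,p1,.040)
try: print(fit(6,p1))
except Exception as e: print(repr(e))
E
```

```text
t: 12.5
tool_pos: [0.5551, 0.197, 0.1511]
eef_rot: [[-0.0, 0.999, -0.041], [-0.0, -0.041, -0.999], [-1.0, -0.0, 0.0]]
contact_force: [0.7, 0.1, -0.2]
width: 0.0626
t: 13.5
tool_pos: [0.336, 0.2062, 0.2416]
eef_rot: [[0.002, 0.999, -0.041], [0.0, -0.041, -0.999], [-1.0, 0.002, -0.0]]
contact_force: [-0.6, -0.2, -0.1]
width: 0.0921
side 285 bar centre 0.5593 0.1988 size 84 25 dir 0.123 latch 1.387
top 325 bar centre 0.5559 0.198 size 77 14 dir 0.103 latch 1.407
(array([ 0.67517407,  0.19008809, -0.06312673, -0.00710356]), np.float64(571.3478393554688))
```

View pics/o6.png

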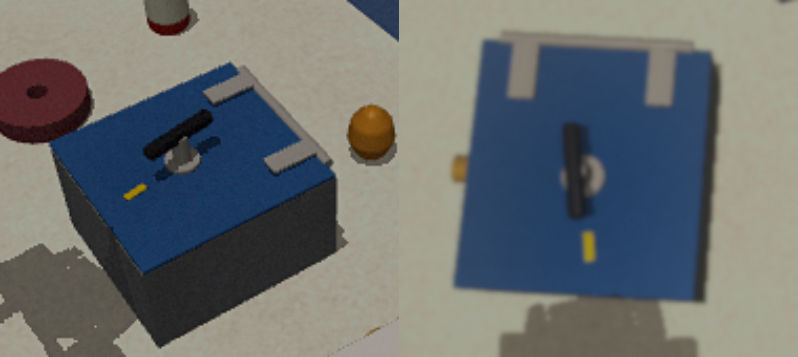

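Both views now show the bar pointing from the hinge to the yellow mark, with the hatch flush. The latch measures 1.39–1.41 rad and nothing is touching. Handing in.

```bash
python3 -c "
from bench import manip;print(manip.finish_job())"
```

```text
the job is handed in; nothing more can be done
None
```

I pushed the blue hatch down onto its gasket and then turned its T-handle clockwise to its stop. I then let go, moved clear and handed the job in at about 13.6 s of the 51 s allowed. No verdict was reported.

- **Hatch:** I pressed it shut near the free edge with closed fingers until the force rose to about 17 N against the stop. The camera refit after pressing gave a hinge angle of 0.00–0.01 rad. After tightening it gave about −0.007, in line with the plate sinking.
- **Latch:** I turned it with the bar gripped at 40 N until the turning moment rose from about 0.1 to 0.6 N m. After release the bar measured 1.39 rad in the side view and 1.41 in the top view, against a stop at 1.4, and it points at the yellow mark.
- **Robot:** It ended about 0.2 m in front of the handle with contact force near zero. I never went near the white-hatched box, but I did not measure its handle again.

**Disagreements:**
- Before the turn, the two cameras differed by about 12 mm on the bar's centre. I used the top view, and the grasp confirmed it.
- The gripped width read 16.5 mm on the 14 mm bar throughout, and I did not find out why.

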